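# Close up the router bit case

### The job

Close up the router bit case: press the bit tray fully home at both ends, shut the lid, hook the wire bail of the draw latch over its keeper and press the lever down past centre until it lies against the front of the case and holds. Press the tray firmly but do not force it, and leave the things lying round the case where they are.

Things in the scene. Friction and masses are not known exactly. Their poses are not given: they have to be found in the camera images.
- case: Lower half of a light wooden case, fixed, open on top: 130 (x) x 240 (y) x 80 mm, walls 9 mm, origin at the centre of its underside; -x is the front with a steel draw latch, +x the back with the hinges. In it a plywood tray, 108 x 216 x 18 mm, holds eight upright router bits, up to 39 mm tall and within 60 mm of its middle in y; its ends (|y| 62 to 106 mm) are bare, for pressing.
- tray_left (a point): Point on top of the tray's +y end, 85 mm from its middle: 52 mm above the case's underside when that end is home, 4 to 12 mm higher at the start. Each end binds in the case by itself: pressed down there with 13 to 15 N it moves, stays where it is left and does not lift the other end; home on its ledge it stops hard.
- tray_right (a point): The same point on the tray's -y end.
- lid_hinge (a point): Middle of the lid's hinge line (along the y axis of the case), at x = +67 mm, z = 81.5 mm in the case's frame.
- lid (a joint): Lid hinge, rad: 0 shut, 1.57 upright, starts at 1.65 to 1.9, leaning back. Wooden lid 130 x 240 x 18.5 mm (outer face 18.5 mm above the plane of the hinge line and lower edge; front edge 132 mm from the hinge line). Stiff hinge: 2 to 3 N at the front edge moves it, it stays where left. Shut and let go it rests on a rubber seal at 0.02 to 0.03; the closed latch draws it below 0.01.
- lid_front (a point): Point on the lid's outer face, 15 mm behind its front edge, at mid width.
- keeper (a point): Middle of the keeper's seat, 6 mm in front of the lid's front face. The keeper is a steel hook 26 mm wide on the lid's front: a level seat 12 mm deep between the lid and an upturned lip, 6 mm high. The bail's bar is to lie on the seat, its axis 2.2 mm above it. The point's axes are the case's when the lid is shut.
- lever_pivot (a point): Middle of the pin of the latch's lever, 9 mm in front of the case and 64 mm above its underside; the pin runs along the case's y axis.
- lever (a joint): Latch lever, rad: 0 shut, hanging down against the front of the case; 1.57 straight out to the front; starts at 2.3 to 2.5, pointing out and up. Steel plate 20 mm wide, 31 mm long from its pin; it stays where left. With the bail hooked, pressing it down tightens the latch (about 5 N at the tip); it passes centre near 0.3 and then holds itself shut.
- lever_tip (a point): Middle of the lever's rounded free end, 31 mm from the pin.
- bail (a joint): Wire bail, hinged to the lever 10 mm from the lever's pin, 0.3 rad off the lever's line to its case side; its angle to the lever, rad: about 0 latched, 3.3 thrown back along the lever (a stop, where it lies at the start). It is loose and falls to the side it leans to: forward onto its stop, or rearward against the front of the shut lid, above the keeper.
- bail_bar (a point): Middle of the bail's crossbar, a level wire 4.4 mm thick, 35 mm long along the case's y axis, on two side wires 31 mm long that straddle the lever. At the start about 7 mm beyond the lever's tip, about 40 mm in front of the case. Swung up and over to the lid it clears the keeper's lip while the lever is above 2.2 rad; lowering the lever then draws it down behind the lip.
- tape_measure: Tape measure 72 x 85 x 35 mm beside the case's -y end. Leave it alone.
- screwdriver: Screwdriver 206 mm long lying beside the case's +y end. Leave it alone.
- pencil: Pencil 137 mm long lying in front of the case, to the -y side of the latch. Leave it alone.

How it is judged:
On the way, in this order (a step that is already met when the one before it is completed fails the run):
1. both ends of the tray are pressed home, within 1.5 mm of their seats (z of each of tray_left, tray_right in the frame of case below 0.0535 m), for 0.2 s.
2. the lid is shut onto its seal (under 0.045 rad) (value of joint lid below 0.045 rad), for 0.2 s.
3. the bail's bar is over the keeper, behind its lip (x of bail_bar in the frame of keeper above -0.006 m and z of bail_bar in the frame of keeper between 0 and 0.02 m), for 0.1 s.
At the end, for the whole second after the job is handed in: Both tray ends are within 1.5 mm of home, the lid is drawn down on its seal (below 0.015 rad), the bail's bar lies on the keeper's seat (within 7.5 mm of its middle, above it) and the lever is shut past centre (below 0.12 rad) and stays so (all of step 1 and value of joint lid below 0.015 rad and value of joint lever below 0.12 rad and distance between bail_bar and keeper below 0.0075 m and z of bail_bar in the frame of keeper above 0.0005 m); the robot touches nothing.
It fails at once if the tray is forced (more than 80 N) (contact force between tray and the fingers above 80 N or contact force between tray and the arm above 80 N).
It fails at once if something beside the case is pushed away (more than 30 mm) (distance of any of tape_measure, screwdriver, pencil from where it was at the start of the episode above 0.03 m).
It also fails if it takes over 61 s, if anything falls off the work surface, if the arm or the gripper's body presses on something with over 40 N, if the wrist force passes 120 N, or if a joint passes its speed limit or range.

### The arm

A 6-joint arm with a two-finger parallel gripper is mounted at the origin on the work surface; the furniture and walls round the work are solid. World frame = base frame: x ahead of the robot, y to its left, z up, the work surface at z = 0. Lengths are in m, angles in rad, forces in N, time in s.
With the tool pointing down it reaches from about 0.35 to 0.975 m from the base axis. Payload 4.9 kg.
Tool frame: the origin (TCP) lies at the very end of the fingers, on their centre line; the grasp point (between the pads) lies 19 mm behind it (ctrl.grip_point_offset is the distance from the TCP to the grasp point, in m); z points along the fingers, y is the line along which they close (so a half turn about z gives the same grasp; the last joint's range is limited). The gripper opens to 85 mm and grips with 20 to 120 N. Pads are 22 mm wide; open, the fingers measure 114 mm over their backs; the gripper's body (76 mm by 85 mm) begins 54 mm behind the grasp point. The pads swing forward as they close: fully open they stand 13 mm farther back than shut.
Start: joints at [1.162, 0.053, 1.613, -0, 1.476, -0.119], TCP at [0.179, 0.599, 0.231] pointing down, gripper open.
Joint ranges: [-3.01, 3.01], [-1.01, 2.22], [0.06, 2.58], [-1.02, 4.17], [0.09, 2.62], [-3.14, 3.14]. Speed limits (rad/s): [2.57, 2.57, 3.14, 3.14, 3.14, 3.14].

### API

Orientations are given as a rotation vector (axis times angle).
In Python, from station import ctrl gives the robot as it stands.
- The arm moves only by the tool send_rows, never from a script. Its argument "rows" is a list of rows, each a list of 3 entries, a list of its own where there are three numbers: the finger opening in cm, from 0 to 8.54, then the shift along the tool's x, y, z in cm, then the turn about the tool's z in degrees. A call has 1 to 10 rows; each row shifts and turns the commanded pose from where the row before left it, along the tool's axes as they then stand; what a row does not reach is not made up. A row lasts 1/8 s, in which the tool goes at most 62.5 mm and 10.7 degrees, less where a joint would pass 70% of its speed; a pose out of reach is approached as far as the arm can. A call with a gripper value outside its range is refused whole. The fingers move at their own pace and stop on an object; "newtons" is the grip in N (left out, the last holds). Time passes only in rows, so rows that do not move let the fingers close. It gives the time, the measured TCP pose, the force, the opening and the grip force at its end, in the units of the state.
- ctrl.get_obs(): the state, without advancing time (a new reading comes with each control period).
- ctrl.get_image(name): name is "scene" or "top" or "wrist"; returns a dict with "frame" (420x560x3 uint8, red, green, blue), "range_z" (420x560 float32, m along the optical axis (not along the pixel's ray), 0 where there is no reading), "fx", "fy", "cx", "cy" (pixels), "cam_to_world" (4x4, takes a point from camera to world coordinates). Camera axes: x right, y down, z forward; pixel columns grow to the right and rows downward; lengths in m; the calibration is good to about 2 mm. The wrist camera is an equidistant fisheye: a pixel r from the principal point sees the ray r / f radians off the axis. A picture is of the moment at which its call begins.
- ctrl.finish_job(): hands the job in; it is judged then, once.
The state is a dict: "t": time; "q": joint angles; "dq": joint speeds; "effort": joint torques, N m; "tool_pos": TCP position; "tool_rot": TCP orientation; "contact_force": force on the tool from outside, world axes, zero at the start; "wrist_torque": the same for the moment, N m; "opening": finger opening in m; "grip_force": force on a finger pad.
Only numpy, scipy, OpenCV 4.12 (cv2) and the standard library are available. Lean on these libraries where they do the work, as an engineer would, in place of code of your own. Each camera call takes 0.05 s, during which the arm holds its last target. There are 200 camera calls.

## Working session

There is one attempt and no reset: what is moved stays moved. The work goes in short steps, Python scripts to look and compute and a tool call to move; the robot and the scene stay as the last step left them, time stands still between calls to the robot, and variables do not carry over. Pictures are saved under pics/ and viewed, at most 10 in all, crops included, and the job is handed in when it is done.

Besides the shell and the picture viewer there is one more tool, called by a JSON object that holds its "fn" and its "kwargs". send_rows: Moves the arm, as the interface text tells. Its arguments: {"type":"object","properties":{"rows":{"type":"array","items":{"type":"array"}},"newtons":{"type":"number"}},"required":["rows"]}

```bash
ls; mkdir -p pics
cat > h.py <<'E'
import numpy as np, cv2
from station import ctrl
from scipy.spatial.transform import Rotation as R
def save(n,f): cv2.imwrite(f'pics/{n}.png',cv2.cvtColor(f,cv2.COLOR_RGB2BGR))
def pts(im):
    z=im['range_z'];v,u=np.indices(z.shape)
    p=np.stack([(u-im['cx'])/im['fx']*z,(v-im['cy'])/im['fy']*z,z],-1)
    T=im['cam_to_world'];w=p@T[:3,:3].T+T[:3,3];w[z==0]=np.nan
    return w
E
python3 - <<'E'
from h import *
a=[ctrl.get_image(n) for n in('scene','top')]
np.savez('im0.npz',scene=pts(a[0]),top=pts(a[1]),sf=a[0]['frame'],tf=a[1]['frame'])
for n,i in zip(('scene','top'),a):
    save(n,i['frame']); print(n,i['fx'],i['cx'],i['cy'],np.round(i['cam_to_world'],3).tolist())
o=ctrl.get_obs();print(o['t'],o['tool_pos'],o['tool_rot'],R.from_rotvec(o['tool_rot']).as_matrix().round(3).tolist())
E
```

```text
pics
scene 472.103653557041 279.16959117974665 210.43835371585106 [[0.565, -0.632, 0.53, 0.095], [-0.825, -0.435, 0.361, -0.344], [0.003, -0.641, -0.767, 0.783], [0.0, 0.0, 0.0, 1.0]]
top 506.24809371186166 276.1897465373801 215.03620155095751 [[-0.022, -0.984, 0.179, 0.36], [-1.0, 0.021, -0.008, -0.008], [0.004, -0.179, -0.984, 1.222], [0.0, 0.0, 0.0, 1.0]]
0.1 [0.17839895 0.59841475 0.23019912] [-4.53622212e-01 -3.10820995e+00  2.77210688e-03] [[-0.958, 0.286, -0.001], [0.286, 0.958, -0.002], [0.0, -0.002, -1.0]]
```

View pics/scene.png

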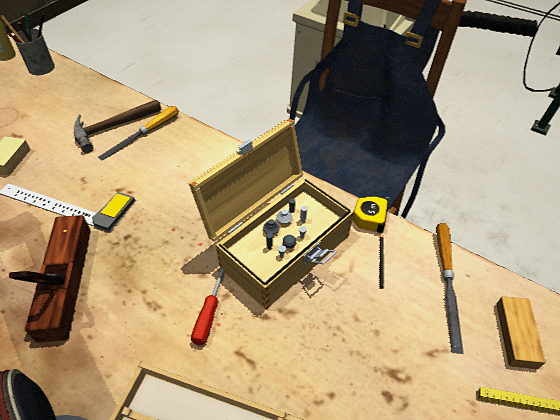

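View pics/top.png

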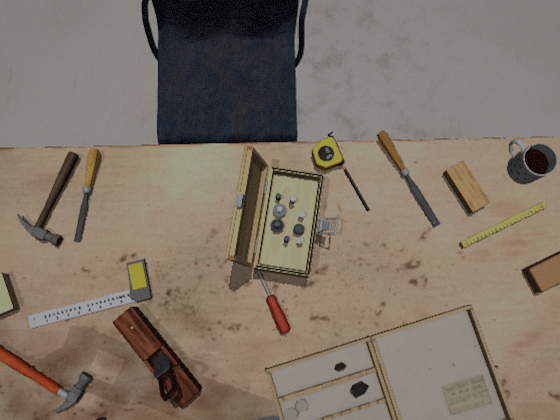

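The case is at top pixel (290,220), with the latch to the right (world -y), the lid leaning to +y, the tape measure at (327,153), the screwdriver at (275,300) and the pencil at (357,190). Next I'll measure the rim, tray, lid and latch from the depth readings.

```bash
cat > m.py <<'E'
from h import *
d=np.load('im0.npz');W=np.concatenate([d['scene'].reshape(-1,3),d['top'].reshape(-1,3)])
src=np.r_[np.zeros(420*560),np.ones(420*560)]
T=d['top'].reshape(-1,3);S=d['scene'].reshape(-1,3)
def box(P,lo,hi): return P[np.all((P>lo)&(P<hi),axis=1)]
for n,P in(('top',T),('scene',S)):
    t=box(P,[.40,-.30,-.02],[.70,.2,.02]);print(n,'table z',np.median(t[:,2]))
    r=box(P,[.40,-.13,.074],[.72,.035,.086])
    c,s,a=cv2.minAreaRect((r[:,:2]*1000).astype(np.float32));print(n,'rim',len(r),np.median(r[:,2]),c,s,a)
save('topc',cv2.resize(d['tf'][130:300,215:355],None,fx=4,fy=3.5*8/7,interpolation=cv2.INTER_CUBIC)[:600])
save('scenec',cv2.resize(d['sf'][110:310,180:390],None,fx=3,fy=3,interpolation=cv2.INTER_CUBIC))
E
python3 m.py
```

```text
top table z 0.0003797328796367738
top rim 1575 0.08060965083165517 (554.920166015625, -51.117919921875) (162.45217895507812, 243.4576416015625) 82.21931457519531
scene table z -0.0001817408072765092
scene rim 2432 0.07995887793111911 (552.8049926757812, -55.075042724609375) (154.5987548828125, 241.74217224121094) 80.1075210571289
```

View pics/scenec.png

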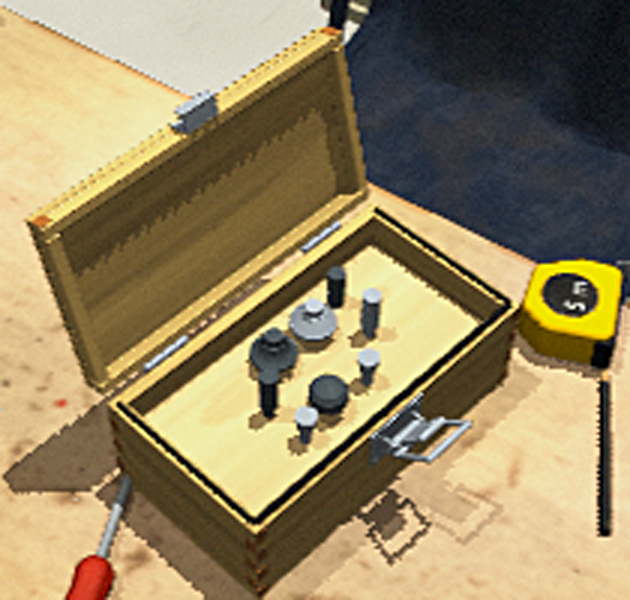

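The crop shows the open case, the keeper on the lid rim near (195,110), and the lever with its bail thrown out at (430,435). I'll fit the wall planes and get everything in the case frame.

```bash
cat > m2.py <<'E'
from m import *
# initial guess: case x axis -> world angle th
th=np.radians(80.5);c=np.array([.554,-.055])
for k in range(4):
    ux=np.array([np.cos(th),np.sin(th)]);uy=np.array([-ux[1],ux[0]])
    res={}
    for n,P in(('top',T),('scene',S)):
        L=np.c_[(P[:,:2]-c)@ux,(P[:,:2]-c)@uy,P[:,2]]
        # inner/outer walls faces from the scene
        f=L[(abs(L[:,0]+.065)<.008)&(abs(L[:,1])<.11)&(abs(L[:,1])>.03)&(L[:,2]>.015)&(L[:,2]<.072)]
        e=L[(abs(L[:,1]-.12)<.010)&(abs(L[:,0])<.055)&(L[:,2]>.015)&(L[:,2]<.072)]
        r=L[(abs(L[:,2]-.0805)<.003)&(abs(L[:,0])<.05)]
        rf=L[(abs(L[:,2]-.0805)<.003)&(abs(L[:,1])<.11)&(abs(L[:,1])>.03)&(L[:,0]<-.04)]
        print(k,n,'front',len(f),np.median(f[:,0]) if len(f) else 0,'end',len(e),np.median(e[:,1]) if len(e) else 0,
          'rim y',np.percentile(r[:,1],[1,99]).round(4) if len(r) else 0,'rimfront x',np.percentile(rf[:,0],[2,98]).round(4))
        res[n]=(f,e,r)
    f,e,_=res['scene'];m=np.polyfit(f[:,1],f[:,0],1);me=np.polyfit(e[:,0],e[:,1],1);print('slopes',m[0],me[0])
    th-=m[0];c=c+ux*(np.median(f[:,0])+.065)+uy*(np.median(e[:,1])-.12)
print('CASE',c,np.degrees(th))
np.save('case.npy',[*c,th])
E
cat > loc.py <<'E'
from h import *
cx,cy,th=np.load('case.npy');ux=np.array([np.cos(th),np.sin(th)]);uy=np.array([-ux[1],ux[0]])
def loc(P): return np.c_[(P[:,:2]-[cx,cy])@ux,(P[:,:2]-[cx,cy])@uy,P[:,2]]
def wld(l): l=np.asarray(l,float);return np.r_[np.array([cx,cy])+l[0]*ux+l[1]*uy,l[2]]
E
python3 m2.py
python3 - <<'E'
from loc import *
d=np.load('im0.npz')
for n in('top','scene'):
    L=loc(d[n].reshape(-1,3));i=d[n[0]+'f'].reshape(-1,3)
    for s in(1,-1):
        t=L[(abs(L[:,0])<.04)&(abs(L[:,1]-s*.085)<.015)&(L[:,2]>.04)&(L[:,2]<.075)]
        m=np.polyfit(t[:,1]-s*.085,t[:,2],1);print(n,'tray',s,len(t),np.median(t[:,2]),m)
    l=L[(abs(L[:,1])<.1)&(L[:,0]>.055)&(L[:,2]>.1)&(L[:,0]<.15)]
    print('lid',len(l)); 
    for z in(.11,.13,.15,.17,.19,.205):
        q=l[abs(l[:,2]-z)<.006]
        if len(q):print(z,np.percentile(q[:,0],[5,50,95]).round(4))
    k=L[(abs(L[:,1])<.03)&(L[:,0]<-.07)&(L[:,0]>-.13)&(L[:,2]>.03)]
    print('latch',len(k));o=k[np.argsort(k[:,0])][::max(1,len(k)//25)];print(o.round(3).tolist())
E
```

```text
top table z 0.0003797328796367738
top rim 1575 0.08060965083165517 (554.920166015625, -51.117919921875) (162.45217895507812, 243.4576416015625) 82.21931457519531
scene table z -0.0001817408072765092
scene rim 2432 0.07995887793111911 (552.8049926757812, -55.075042724609375) (154.5987548828125, 241.74217224121094) 80.1075210571289
0 top front 0 0 end 81 0.11986876882464094 rim y [-0.1195  0.1197] rimfront x [-0.0581 -0.048 ]
0 scene front 560 -0.05822442408065774 end 618 0.12070807474307532 rim y [-0.1185  0.1211] rimfront x [-0.0589 -0.0492]
slopes 0.009028358079219423 -0.013990431432180915
1 top front 0 0 end 80 0.11901733205503459 rim y [-0.1202  0.119 ] rimfront x [-0.0644 -0.0557]
1 scene front 858 -0.06441677723840684 end 612 0.11985654736937935 rim y [-0.1193  0.1202] rimfront x [-0.0651 -0.0561]
slopes 0.0035007659161610943 -0.004543064708552173
2 top front 0 0 end 81 0.11916458432121663 rim y [-0.12    0.1191] rimfront x [-0.0651 -0.0564]
2 scene front 858 -0.06505930269616012 end 610 0.11998393020663126 rim y [-0.1191  0.1203] rimfront x [-0.0657 -0.0566]
slopes 1.7987386283
[... 1534 characters left out ...]
37 0.1056 0.1073]
0.205 [0.0974 0.1015 0.1144]
latch 211
[[-0.109, -0.011, 0.094], [-0.108, 0.006, 0.091], [-0.107, 0.008, 0.089], [-0.106, 0.018, 0.093], [-0.106, -0.007, 0.091], [-0.105, 0.019, 0.089], [-0.104, -0.009, 0.09], [-0.1, 0.019, 0.087], [-0.096, 0.019, 0.083], [-0.095, 0.02, 0.079], [-0.094, 0.007, 0.093], [-0.093, 0.011, 0.09], [-0.092, 0.005, 0.092], [-0.09, -0.008, 0.09], [-0.087, 0.006, 0.083], [-0.085, 0.017, 0.073], [-0.084, 0.018, 0.072], [-0.082, 0.018, 0.068], [-0.081, -0.016, 0.07], [-0.079, 0.002, 0.073], [-0.077, 0.015, 0.069], [-0.076, 0.004, 0.069], [-0.075, -0.012, 0.07], [-0.074, -0.005, 0.067], [-0.073, -0.0, 0.068], [-0.072, 0.006, 0.067], [-0.071, 0.0, 0.066]]
```

```bash
cat > go.py <<'E'
import sys
from loc import *
# usage: go.py lx ly z  -> shift in tool axes (cm) from measured pose; prints local pose too
o=ctrl.get_obs();M=R.from_rotvec(o['tool_rot']).as_matrix()
print('t',o['t'],'loc',loc(np.array([o['tool_pos']]))[0].round(4),'F',np.round(o['contact_force'],1))
psi=np.degrees(np.arctan2(M[1,1],M[0,1]));print('turn needed deg (about tool z)',round(psi-np.degrees(th),2))
A=np.c_[np.r_[uy,0],np.r_[ux,0],[0,0,-1]]
for a in sys.argv[1:]:
    w=wld(eval('['+a+']'));d=w-o['tool_pos']
    print(a,'now-axes cm',(M.T@d*100).round(2),'aligned-axes cm',(A.T@d*100).round(2))
E
python3 go.py 0,.085,.27 0,.085,.075
python3 - <<'E'
from loc import *
d=np.load('im0.npz');L=loc(d['top'].reshape(-1,3));i=d['tf'].reshape(-1,3)
m=(i.sum(1)<150)&(L[:,2]<.02)&(L[:,0]<-.09)&(L[:,0]>-.3)&(abs(L[:,1])<.2);q=L[m];print(len(q),q.min(0),q.max(0))
E
```

```text
t 0.1 loc [0.5691 0.4849 0.2302] F [-0.7  0.  -0.3]
turn needed deg (about tool z) -6.39
0,.085,.27 now-axes cm [-46.08 -52.12  -3.89] aligned-axes cm [-39.99 -56.91  -3.98]
0,.085,.075 now-axes cm [-46.08 -52.08  15.61] aligned-axes cm [-39.99 -56.91  15.52]
142 [-2.97229925e-01 -1.98429554e-01 -7.91584600e-05] [-0.0912739   0.19880111  0.01792349]
```

{"fn": "send_rows", "kwargs": {"rows": [[0,[0,0,-4],-6.4],[0,[-2.6,-3.8,0],0],[0,[-2.6,-3.8,0],0],[0,[-2.6,-3.8,0],0],[0,[-2.6,-3.8,0],0],[0,[-2.6,-3.8,0],0],[0,[-2.6,-3.8,0],0],[0,[-2.6,-3.8,0],0],[0,[-2.6,-3.8,0],0],[0,[-2.6,-3.8,0],0]], "newtons": 30}}

```text
t: 1.35
tool_pos: [0.3484, 0.2194, 0.2709]
tool_rot: [-0.279, -3.129, 0.0]
contact_force: [0.3, -0.8, 0.4]
opening: 0.0
grip_force: 0.0
```

{"fn": "send_rows", "kwargs": {"rows": [[0,[-2.6,-3.8,0],0],[0,[-2.6,-3.8,0],0],[0,[-2.6,-3.8,0],0],[0,[-2.6,-3.8,0],0],[0,[-2.6,-3.8,0],0],[0,[0,0,0],0],[0,[0,0,0],0]]}}

```text
t: 2.22
tool_pos: [0.4422, 0.0112, 0.2709]
tool_rot: [-0.28, -3.128, -0.001]
contact_force: [-0.1, 0.3, -0.3]
opening: 0.0
grip_force: 0.0
```

```bash
python3 go.py 0,.085,.075
```

```text
t 2.225 loc [0.0381 0.1211 0.2709] F [-0.1  0.3 -0.3]
turn needed deg (about tool z) 0.01
0,.085,.075 now-axes cm [-3.64 -3.81 19.58] aligned-axes cm [-3.61 -3.81 19.59]
```

{"fn": "send_rows", "kwargs": {"rows": [[0,[-3.6,-3.8,0],0],[0,[0,0,5],0],[0,[0,0,5],0],[0,[0,0,5],0],[0,[0,0,4.6],0],[0,[0,0,0.5],0],[0,[0,0,0],0]]}}

```text
t: 3.1
tool_pos: [0.4719, -0.0323, 0.0715]
tool_rot: [0.277, 3.128, -0.0]
contact_force: [0.4, 0.1, 0.6]
opening: 0.0004
grip_force: 0.0
```

{"fn": "send_rows", "kwargs": {"rows": [[0,[0,0,0.3],0],[0,[0,0,0.2],0],[0,[0,0,0.2],0],[0,[0,0,0.2],0],[0,[0,0,0.1],0],[0,[0,0,0.1],0]]}}

```text
t: 3.85
tool_pos: [0.4713, -0.033, 0.0601]
tool_rot: [-0.279, -3.128, -0.0]
contact_force: [-4.4, 1.0, 10.4]
opening: 0.0001
grip_force: 5.0
```

```bash
python3 go.py 0,.085,.052
```

```text
t 3.85 loc [-0.0003  0.0847  0.0601] F [-4.4  1.  10.4]
turn needed deg (about tool z) 0.01
0,.085,.052 now-axes cm [0.03 0.03 0.81] aligned-axes cm [0.03 0.03 0.81]
```

{"fn": "send_rows", "kwargs": {"rows": [[0,[0,0,0.1],0],[0,[0,0,0.1],0],[0,[0,0,0.1],0],[0,[0,0,0.1],0],[0,[0,0,0.1],0]]}}

```text
t: 4.47
tool_pos: [0.4708, -0.0329, 0.0559]
tool_rot: [-0.279, -3.126, -0.0]
contact_force: [-9.1, 1.3, 13.8]
opening: 0.0002
grip_force: 7.1
```

{"fn": "send_rows", "kwargs": {"rows": [[0,[0,0,0.1],0],[0,[0,0,0.1],0],[0,[0,0,0.1],0],[0,[0,0,0.05],0]]}}

```text
t: 4.97
tool_pos: [0.4705, -0.0328, 0.0523]
tool_rot: [-0.279, -3.125, -0.0]
contact_force: [-10.2, 1.4, 16.5]
opening: 0.0005
grip_force: 8.5
```

{"fn": "send_rows", "kwargs": {"rows": [[0,[0,0,0.05],0],[0,[0,0,0.05],0],[0,[0,0,0],0]]}}

```text
t: 5.35
tool_pos: [0.4705, -0.0328, 0.0522]
tool_rot: [-0.278, -3.125, -0.0]
contact_force: [-12.7, 3.0, 22.0]
opening: 0.0
grip_force: 10.4
```

{"fn": "send_rows", "kwargs": {"rows": [[0,[0,0,0.06],0],[0,[0,0,0.06],0],[0,[0,0,0],0]]}}

```text
t: 5.72
tool_pos: [0.4705, -0.0328, 0.0521]
tool_rot: [-0.278, -3.124, -0.0]
contact_force: [-16.9, 3.3, 27.8]
opening: 0.0
grip_force: 14.0
```

{"fn": "send_rows", "kwargs": {"rows": [[0,[0,0,-2],0],[0,[0,0,-4],0],[0,[0,0,-3],0],[0,[-5,0,0],0],[0,[-6,0,0],0],[0,[-6,0,0],0],[0,[0,0,4],0],[0,[0,0,3.5],0],[0,[0,0,0],0]]}}

```text
t: 6.85
tool_pos: [0.6362, -0.0626, 0.0598]
tool_rot: [-0.279, -3.122, -0.001]
contact_force: [-0.6, 0.7, 0.9]
opening: -0.0
grip_force: 0.0
```

```bash
python3 go.py 0,-.085,.058
```

```text
t 6.85 loc [-0.0002 -0.0828  0.0598] F [-0.6  0.7  0.9]
turn needed deg (about tool z) 0.01
0,-.085,.058 now-axes cm [-0.22  0.02  0.18] aligned-axes cm [-0.22  0.02  0.18]
```

{"fn": "send_rows", "kwargs": {"rows": [[0,[-0.2,0,0.1],0],[0,[0,0,0.1],0],[0,[0,0,0.1],0],[0,[0,0,0.1],0],[0,[0,0,0.1],0],[0,[0,0,0.1],0],[0,[0,0,0.1],0],[0,[0,0,0],0]]}}

```text
t: 7.85
tool_pos: [0.6406, -0.0634, 0.0565]
tool_rot: [-0.279, -3.129, -0.0]
contact_force: [-0.0, -0.6, 0.5]
opening: 0.0002
grip_force: 0.0
```

{"fn": "send_rows", "kwargs": {"rows": [[0,[0,0,0.1],0],[0,[0,0,0.05],0],[0,[0,0,0],0]]}}

```text
t: 8.22
tool_pos: [0.6407, -0.0634, 0.0563]
tool_rot: [-0.279, -3.129, 0.0]
contact_force: [-3.1, 0.2, 6.1]
opening: -0.0002
grip_force: 3.1
```

{"fn": "send_rows", "kwargs": {"rows": [[0,[0,0,0.1],0],[0,[0,0,0.1],0],[0,[0,0,0.1],0],[0,[0,0,0.1],0],[0,[0,0,0.05],0],[0,[0,0,0],0]]}}

```text
t: 8.98
tool_pos: [0.641, -0.0635, 0.0532]
tool_rot: [0.279, 3.129, -0.0]
contact_force: [-7.0, 0.3, 11.6]
opening: -0.0
grip_force: 5.8
```

{"fn": "send_rows", "kwargs": {"rows": [[0,[0,0,0.06],0],[0,[0,0,0.06],0],[0,[0,0,0],0]]}}

```text
t: 9.35
tool_pos: [0.6411, -0.0635, 0.0521]
tool_rot: [0.279, 3.129, -0.0]
contact_force: [-5.5, 0.9, 11.4]
opening: 0.0002
grip_force: 5.9
```

{"fn": "send_rows", "kwargs": {"rows": [[0,[0,0,0.1],0],[0,[0,0,0.1],0],[0,[0,0,0.05],0],[0,[0,0,0],0]]}}

```text
t: 9.85
tool_pos: [0.6412, -0.0635, 0.0517]
tool_rot: [-0.279, -3.129, 0.0]
contact_force: [-11.0, 2.4, 22.2]
opening: 0.0001
grip_force: 10.9
```

{"fn": "send_rows", "kwargs": {"rows": [[0,[0,0,-3],0],[0,[0,0,-6],0],[0,[0,0,-6],0],[0,[0,0,-6],0],[0,[0,0,-2],0],[0,[3,5,0],0],[0,[3,5,0],0],[0,[2.5,6,0],0],[0,[0,0,0],0]]}}

```text
t: 10.98
tool_pos: [0.5843, 0.1102, 0.2755]
tool_rot: [-0.27, -3.128, -0.001]
contact_force: [0.0, -1.2, -0.6]
opening: -0.0001
grip_force: 0.0
```

```bash
python3 go.py .165,0,.175
python3 - <<'E'
from loc import *
# path: finger corner on outer face at r=117mm; TCP = corner + 14.5mm in x
for t in np.arange(1.5,-.01,-.1):
    p=np.array([.067,.0815])+.117*np.array([-np.cos(t),np.sin(t)])+.0185*np.array([np.sin(t),np.cos(t)])
    print(round(t,2),((p+[.0145,0])*100).round(2))
E
```

```text
t 10.975 loc [ 0.1607 -0.0011  0.2755] F [ 0.  -1.2 -0.6]
turn needed deg (about tool z) 0.34
.165,0,.175 now-axes cm [ 0.09  0.43 10.05] aligned-axes cm [ 0.11  0.43 10.05]
1.5 [ 9.17 19.95]
1.4 [ 7.98 19.99]
1.3 [ 6.8  19.92]
1.2 [ 5.63 19.73]
1.1 [ 4.49 19.42]
1.0 [ 3.39 18.99]
0.9 [ 2.33 18.46]
0.8 [ 1.33 17.83]
0.7 [ 0.39 17.1 ]
0.6 [-0.46 16.28]
0.5 [-1.23 15.38]
0.4 [-1.91 14.41]
0.3 [-2.48 13.37]
0.2 [-2.95 12.29]
0.1 [-3.31 11.16]
-0.0 [-3.55 10.  ]
```

{"fn": "send_rows", "kwargs": {"rows": [[0,[0,0.4,4],0],[0,[0,0,4],0],[0,[0,-1.5,0],0],[0,[0,-1.5,0],0],[0,[0,-1.5,0],0],[0,[0,-1.3,0],0],[0,[0,-1.3,0],0],[0,[0,-1.3,0],0],[0,[0,0,0],0]]}}

```text
t: 12.1
tool_pos: [0.5717, 0.0263, 0.1976]
tool_rot: [0.282, 3.128, -0.002]
contact_force: [-1.0, 1.1, -0.4]
opening: -0.0
grip_force: 0.0
```

```bash
python3 go.py .068,0,.1995 .0233,0,.1846
```

```text
t 12.1 loc [ 0.0759 -0.0036  0.1976] F [-1.   1.1 -0.4]
turn needed deg (about tool z) -0.09
.068,0,.1995 now-axes cm [ 0.36 -0.79 -0.19] aligned-axes cm [ 0.36 -0.79 -0.19]
.0233,0,.1846 now-axes cm [ 0.35 -5.26  1.3 ] aligned-axes cm [ 0.36 -5.26  1.3 ]
```

{"fn": "send_rows", "kwargs": {"rows": [[0,[0.3,-1.0,0],0],[0,[0,-1.0,0.1],0],[0,[0,-1.1,0.3],0],[0,[0,-1.1,0.4],0],[0,[0,-1.1,0.6],0],[0,[0,-1.0,0.6],0],[0,[0,-0.9,0.7],0],[0,[0,-0.9,0.8],0],[0,[0,-0.7,0.9],0],[0,[0,0,0],0]]}}

```text
t: 13.35
tool_pos: [0.552, -0.0584, 0.1511]
tool_rot: [-0.28, -3.126, -0.001]
contact_force: [-0.5, -0.1, 0.3]
opening: 0.0001
grip_force: 0.0
```

```bash
python3 - <<'E'
from h import *
i=ctrl.get_image('scene');save('s2',cv2.resize(i['frame'][90:330,150:410],None,fx=2.5,fy=2.5))
E
python3 go.py -.0191,0,.1441
```

```text
t 13.4 loc [-0.0107  0.0005  0.1517] F [0.3 0.5 0.5]
turn needed deg (about tool z) -0.01
-.0191,0,.1441 now-axes cm [-0.05 -0.84  0.76] aligned-axes cm [-0.05 -0.84  0.76]
```

View pics/s2.png

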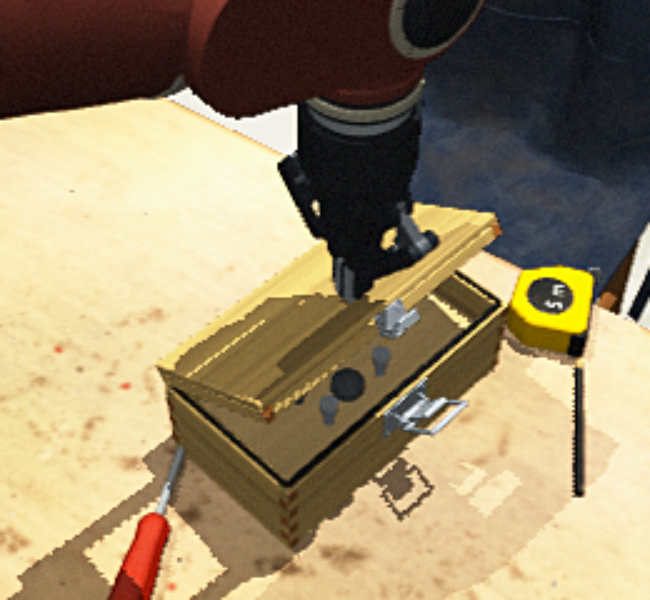

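The lid is following the finger and is at about 0.45 rad, with the fingertip on its outer face at (350,298). The other things haven't moved.

{"fn": "send_rows", "kwargs": {"rows": [[0,[0,-0.8,0.8],0],[0,[0,-0.6,1.0],0],[0,[0,-0.5,1.0],0],[0,[0,-0.4,1.0],0],[0,[0,-0.2,0.6],0],[0,[0,0,0.2],0],[0,[0,0,0.2],0],[0,[0,0,0],0]]}}

```text
t: 14.4
tool_pos: [0.5487, -0.0826, 0.1049]
tool_rot: [0.279, 3.129, 0.0]
contact_force: [0.5, 0.1, -0.5]
opening: 0.0
grip_force: 0.0
```

```bash
python3 go.py -.0355,0,.102; python3 -c "
from h import *;print(ctrl.get_obs()['q'])"
```

```text
t 14.4 loc [-0.0354 -0.0003  0.1049] F [ 0.5  0.1 -0.5]
turn needed deg (about tool z) 0.02
-.0355,0,.102 now-axes cm [ 0.03 -0.01  0.29] aligned-axes cm [ 0.03 -0.01  0.29]
[-2.83602290e-01 -8.26367535e-04  1.88671138e+00  4.90128504e-05
  1.25563947e+00 -1.67646501e+00]
```

{"fn": "send_rows", "kwargs": {"rows": [[0,[0,0,0.1],0],[0,[0,0,0.1],0],[0,[0,0,0.1],0],[0,[0,0,0.1],0],[0,[0,0,0],0]]}}

```text
t: 15.02
tool_pos: [0.5489, -0.083, 0.1023]
tool_rot: [0.279, 3.129, -0.001]
contact_force: [-3.0, -0.5, 6.2]
opening: -0.0
grip_force: 3.6
```

{"fn": "send_rows", "kwargs": {"rows": [[0,[0,0,-3],0],[0,[0,0,-3],0],[0,[1,-3.8,0],10],[0,[0,0,0],10],[0,[0,0,0],10],[0,[0,0,0],10],[0,[0,0,0],10],[0,[0,0,0],10],[0,[0,0,0],10],[0,[0,0,0],10]]}}

```text
t: 16.27
tool_pos: [0.532, -0.1181, 0.1605]
tool_rot: [-2.231, -2.211, -0.0]
contact_force: [0.2, 0.7, -0.1]
opening: -0.0001
grip_force: 0.0
```

{"fn": "send_rows", "kwargs": {"rows": [[0,[-3,0,0],10],[0,[-4,-2,0],0],[0,[0,0,0],0],[0,[0,0,0],0]]}}

```text
t: 16.77
tool_pos: [0.5053, -0.1838, 0.1607]
tool_rot: [-2.41, -2.014, -0.001]
contact_force: [0.8, -0.7, 0.1]
opening: 0.0002
grip_force: 0.0
```

```bash
python3 - <<'E'
from loc import *
a=[ctrl.get_image(n) for n in('scene','top')]
save('s3',np.hstack([cv2.resize(a[0]['frame'][190:300,270:370],(400,440),interpolation=cv2.INTER_CUBIC),cv2.resize(a[1]['frame'][170:280,255:355],(400,440),interpolation=cv2.INTER_CUBIC)]))
for i in a:
    P=pts(i);L=loc(P.reshape(-1,3))
    l=L[(abs(L[:,1])<.1)&(L[:,0]>-.06)&(L[:,0]<.06)&(L[:,2]>.09)&(L[:,2]<.12)]
    if len(l)>50:print('lid',len(l),np.polyfit(l[:,0]-.067,l[:,2],1))
    k=L[(abs(L[:,1])<.03)&(L[:,0]<-.069)&(L[:,0]>-.12)&(L[:,2]>.03)&(L[:,2]<.12)]
    o=k[np.argsort(k[:,0])];print(len(o),o[::max(1,len(o)//40)].round(3).tolist())
E
python3 go.py -.135,.025,.084
```

```text
lid 4776 [-0.02421589  0.09980921]
231 [[-0.108, -0.001, 0.091], [-0.107, 0.0, 0.091], [-0.107, 0.019, 0.091], [-0.106, -0.003, 0.089], [-0.106, -0.007, 0.091], [-0.105, 0.009, 0.091], [-0.104, 0.013, 0.092], [-0.103, 0.015, 0.089], [-0.099, 0.02, 0.084], [-0.095, 0.01, 0.088], [-0.094, 0.002, 0.092], [-0.094, 0.019, 0.08], [-0.093, 0.011, 0.091], [-0.092, -0.003, 0.091], [-0.091, 0.006, 0.09], [-0.089, 0.019, 0.076], [-0.087, 0.019, 0.074], [-0.086, 0.018, 0.075], [-0.085, 0.005, 0.07], [-0.084, 0.008, 0.072], [-0.084, 0.009, 0.07], [-0.083, 0.011, 0.073], [-0.082, 0.005, 0.076], [-0.081, -0.005, 0.075], [-0.08, -0.001, 0.087], [-0.08, -0.005, 0.086], [-0.08, 0.001, 0.085], [-0.079, 0.011, 0.085], [-0.079, 0.013, 0.088], [-0.078, 0.014, 0.066], [-0.078, 0.013, 0.092], [-0.077, 0.01, 0.07], [-0.077, 0.012, 0.066], [-0.077, -0.004, 0.071], [-0.076, 0.014, 0.069], [-0.075, 0.01, 0.068], [-0.074, -0.001, 0.068], [-0.074, -0.003, 0.086], [-0.074, 0.003, 0.087], [-0.073, -0.001, 0.087], [-0.073, 0.013, 0.069], [-0.072, 0.004, 0.087], [-0.072, 0.0, 0.086], [-0.071, 0.013, 0.086], [-0.07, 0
[... 615 characters left out ...]
084, -0.009, 0.081], [-0.083, -0.018, 0.072], [-0.083, 0.01, 0.07], [-0.082, -0.008, 0.075], [-0.082, -0.013, 0.073], [-0.081, 0.001, 0.073], [-0.08, 0.013, 0.074], [-0.079, -0.005, 0.09], [-0.078, 0.007, 0.092], [-0.077, 0.005, 0.094], [-0.077, -0.005, 0.089], [-0.076, 0.011, 0.066], [-0.076, -0.012, 0.086], [-0.075, 0.0, 0.088], [-0.074, 0.014, 0.069], [-0.074, -0.009, 0.086], [-0.073, 0.0, 0.087], [-0.072, -0.007, 0.085], [-0.071, 0.008, 0.089], [-0.071, 0.003, 0.086], [-0.07, 0.012, 0.084], [-0.069, 0.011, 0.089]]
t 16.875 loc [-0.1422  0.0242  0.1608] F [-0.3 -0.1  0.3]
turn needed deg (about tool z) -89.93
-.135,.025,.084 now-axes cm [ 0.72 -0.08  7.68] aligned-axes cm [0.08 0.72 7.68]
```

View pics/s3.png

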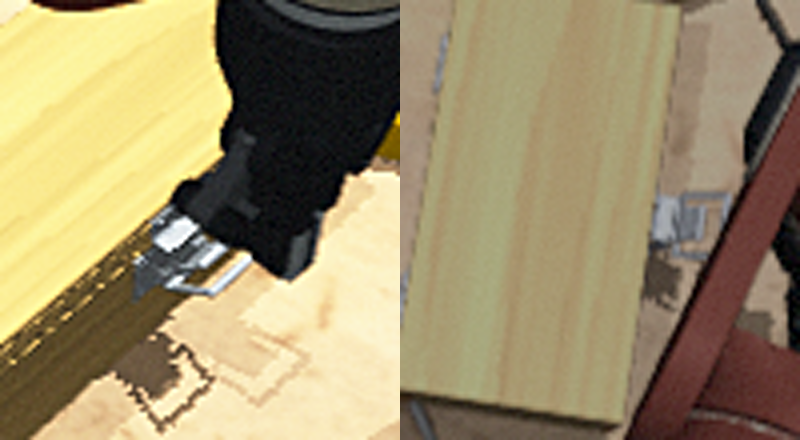

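The lid is seated at about 0.025 rad. In the scene half the bail is still forward at (215,275), with the keeper at (180,235). Now I'll flip the bail with the finger on its +y end, outside the lever.

{"fn": "send_rows", "kwargs": {"rows": [[0,[0.7,-0.1,3.8],0],[0,[0,0,3.8],0],[0,[0.5,0,0],0],[0,[0.5,0,0],0],[0,[0.5,0,0],0],[0,[0.4,0,-0.3],0],[0,[0.4,0,-0.3],0],[0,[0.4,0,-0.3],0],[0,[0.4,0,-0.3],0],[0,[0,0,0],0]]}}

```text
t: 18.12
tool_pos: [0.5112, -0.1465, 0.0973]
tool_rot: [2.409, 2.015, 0.0]
contact_force: [0.0, 0.3, -0.5]
opening: -0.0002
grip_force: 0.0
```

```bash
python3 go.py -.088,.025,.097;python3 - <<'E'
from loc import *
i=ctrl.get_image('scene')
save('s4',cv2.resize(i['frame'][190:300,270:370],(600,600),interpolation=cv2.INTER_CUBIC))
E
```

```text
t 18.125 loc [-0.1049  0.0253  0.0973] F [ 0.   0.3 -0.5]
turn needed deg (about tool z) -89.97
-.088,.025,.097 now-axes cm [1.69 0.03 0.03] aligned-axes cm [-0.03  1.69  0.03]
```

View pics/s4.png

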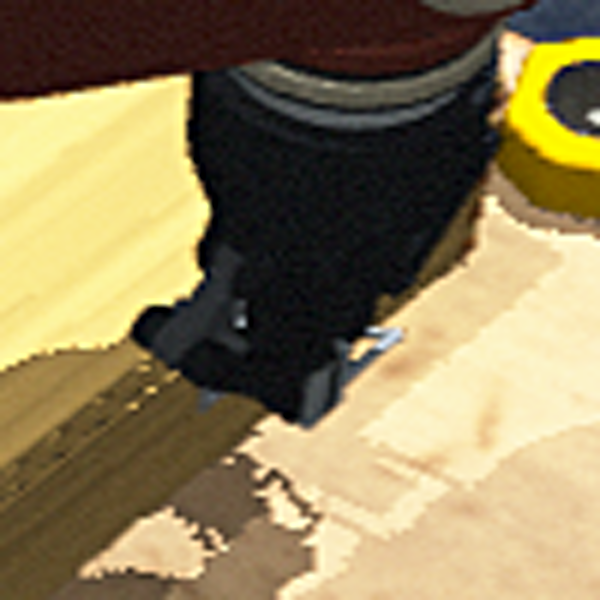

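```bash
cat > lt.py <<'E'
from loc import *
for n in('scene','top'):
    i=ctrl.get_image(n);L=loc(pts(i).reshape(-1,3));f=i['frame'].reshape(-1,3).astype(int)
    m=(abs(L[:,1])<.03)&(L[:,0]<-.067)&(L[:,0]>-.125)&(L[:,2]>.03)&(L[:,2]<.12)&(f.max(1)>75)
    k=np.c_[L[m]*1000];o=k[np.argsort(k[:,0])];print(n,len(o),o[::max(1,len(o)//45)].round(0).astype(int).tolist())
E
python3 lt.py
```

```text
scene 53 [[-117, 22, 106], [-117, 29, 103], [-116, 26, 103], [-116, 21, 110], [-116, 24, 106], [-116, 24, 110], [-116, 21, 106], [-116, 23, 102], [-116, 21, 112], [-115, 21, 114], [-111, 13, 108], [-108, -6, 91], [-108, -15, 92], [-108, -3, 94], [-108, -4, 91], [-108, -1, 90], [-108, 4, 93], [-108, -10, 91], [-108, 1, 92], [-108, -13, 91], [-108, -15, 94], [-107, -13, 92], [-107, -3, 91], [-107, 0, 94], [-107, -19, 89], [-107, 5, 89], [-107, -8, 95], [-107, -11, 91], [-107, 3, 93], [-106, -3, 93], [-106, -14, 94], [-106, 4, 91], [-106, -10, 89], [-106, -12, 92], [-105, -7, 90], [-105, 1, 92], [-105, -19, 91], [-105, -8, 93], [-104, -3, 91], [-104, -12, 91], [-104, -6, 90], [-103, -15, 89], [-103, -19, 89], [-102, -17, 90], [-101, -16, 86], [-100, -16, 88], [-99, -16, 85], [-98, -17, 86], [-97, -15, 84], [-68, 20, 51], [-68, 23, 57], [-67, 17, 51], [-67, 8, 83]]
top 6 [[-83, 18, 74], [-82, 17, 68], [-81, 15, 72], [-81, 13, 70], [-81, 10, 69], [-79, 12, 92]]
```

The finger is at (310,390), and depth shows the bar still in its start place. The fingertips are slimmer than I assumed and passed beside it. I'll back off and go in more centrally.

{"fn": "send_rows", "kwargs": {"rows": [[0,[-2.5,0,0],0],[0,[0,1.1,1.1],0],[0,[0,0,0],0],[0,[0.5,0,0],0],[0,[0.4,0,0],0],[0,[0.4,0,-0.3],0],[0,[0.4,0,-0.25],0],[0,[0.4,0,-0.2],0],[0,[0.4,0,-0.2],0],[0,[0,0,0],0]]}}

```text
t: 19.52
tool_pos: [0.5219, -0.1483, 0.0956]
tool_rot: [2.41, 2.015, 0.0]
contact_force: [0.1, 0.3, 0.2]
opening: 0.0002
grip_force: 0.0
```

```bash
python3 go.py -.088,.014,.097;python3 lt.py
```

```text
t 19.525 loc [-0.1048  0.0144  0.0956] F [0.1 0.3 0.2]
turn needed deg (about tool z) -89.96
-.088,.014,.097 now-axes cm [ 1.68  0.04 -0.14] aligned-axes cm [-0.04  1.68 -0.14]
scene 53 [[-117, 23, 118], [-117, 10, 102], [-116, 13, 105], [-116, 11, 108], [-116, 12, 101], [-116, 21, 103], [-116, 11, 112], [-116, 12, 118], [-116, 15, 103], [-116, 22, 120], [-116, 9, 103], [-116, 23, 108], [-115, 12, 105], [-115, 10, 113], [-115, 23, 110], [-115, 21, 99], [-115, 23, 98], [-114, 22, 112], [-114, 22, 114], [-113, 23, 108], [-113, 22, 104], [-113, 21, 100], [-112, 3, 108], [-109, 28, 103], [-89, 19, 86], [-87, 20, 84], [-87, 19, 80], [-86, 17, 73], [-85, 20, 79], [-84, 19, 74], [-84, 13, 70], [-84, 18, 79], [-83, 20, 73], [-78, 14, 65], [-78, 13, 68], [-76, 14, 64], [-76, 14, 60], [-75, 13, 65], [-75, 13, 68], [-75, 15, 64], [-74, 15, 65], [-74, 15, 68], [-73, 15, 61], [-72, 14, 63], [-71, 14, 64], [-68, 13, 61], [-68, 22, 77], [-67, 21, 71], [-67, 14, 51], [-67, 14, 47], [-67, 23, 67], [-67, 19, 46], [-67, 19, 49]]
top 22 [[-87, 18, 83], [-85, 18, 79], [-85, 16, 81], [-84, 9, 76], [-83, 13, 74], [-83, 16, 79], [-82, 11, 74], [-82, 9, 79], [-82, 17, 67], [-82, 7, 77], [-81, 15, 70], [-81, 5, 81], [-81, 13, 70], [-81, 10, 68], [-78, 9, 88], [-78, 12, 93], [-77, 8, 98], [-77, 6, 95], [-77, 3, 92], [-76, 12, 89], [-76, 9, 86], [-76, 11, 67]]
```

The side wire now stands up (through x=-87, z=84), so the bail is being carried over. I'll keep going.

{"fn": "send_rows", "kwargs": {"rows": [[0,[0.4,0,-0.1],0],[0,[0.4,0,-0.05],0],[0,[0.4,0,0],0],[0,[0.4,0,0],0],[0,[0,0,0],0],[0,[0,0,0],0]]}}

```text
t: 20.38
tool_pos: [0.5246, -0.1328, 0.0969]
tool_rot: [2.41, 2.015, -0.0]
contact_force: [0.1, -0.5, -0.3]
opening: 0.0001
grip_force: 0.0
```

```bash
python3 go.py -.099,0,.11;python3 lt.py
```

```text
t 20.375 loc [-0.089   0.0145  0.0969] F [ 0.1 -0.5 -0.3]
turn needed deg (about tool z) -89.98
-.099,0,.11 now-axes cm [-1.    1.45 -1.31] aligned-axes cm [-1.45 -1.   -1.31]
scene 84 [[-101, 12, 112], [-101, 23, 114], [-101, 22, 107], [-101, 11, 104], [-100, 18, 102], [-100, 13, 107], [-100, 11, 114], [-100, 12, 117], [-100, 23, 101], [-100, 22, 115], [-100, 22, 118], [-100, 20, 101], [-100, 23, 104], [-100, 23, 110], [-99, 9, 104], [-99, 22, 106], [-99, 11, 100], [-99, 23, 112], [-99, 23, 118], [-98, 22, 113], [-98, 22, 120], [-98, 23, 98], [-98, 23, 104], [-98, 22, 101], [-96, 22, 114], [-96, 23, 99], [-95, -8, 89], [-95, -5, 92], [-95, -8, 91], [-95, -3, 90], [-94, -1, 89], [-94, -7, 92], [-94, -4, 91], [-93, -2, 90], [-93, -6, 92], [-92, -9, 91], [-92, -3, 90], [-91, -5, 90], [-90, -8, 90], [-85, 17, 73], [-85, 19, 71], [-84, 10, 71], [-84, 15, 72], [-84, 20, 71], [-83, 11, 68], [-83, 16, 70], [-83, 14, 73], [-83, 19, 72], [-82, 10, 69], [-82, 18, 74], [-81, 15, 70], [-81, 17, 75], [-81, 20, 74], [-80, 17, 77], [-80, 19, 76], [-80, 19, 78], [-78, 11, 65], [-78, 17, 78], [-78, 19, 77], [-78, 20, 80], [-77, 17, 80], [-77, 10, 66], [-77, 19, 86], [-77, 10, 69], [-76, 14, 60], [-76, 18, 80], [-75, 16, 64], [-75, 20, 90], [-75, 19, 87], [-75, 19, 83], [-74, 9, 66], [-72, 15, 61], [-72, 19, 87], [-72, 14, 66], [-71, 14, 67], [-71, 14, 70], [-69, 15, 70], [-69, 17, 68], [-68, 14, 65], [-68, 24, 62], [-67, 20, 50], [-67, 17, 58], [-67, 11, 51], [-67, 14, 47]]
top 1 [[-67, 17, 97]]
```

The bail has fallen over: the wires lean from (-84,72) to the lid and the bar is at about (-67,97). Next I press the lever from above.

{"fn": "send_rows", "kwargs": {"rows": [[0,[-0.5,0,-1.3],0],[0,[-0.6,1.45,0],0],[0,[0,0,0.8],0],[0,[0,0,0.5],0],[0,[0,0,0.3],0],[0,[0,0,0.3],0],[0,[0,0,0.3],0],[0,[0,0,0.3],0],[0,[0,0,0],0]]}}

```text
t: 21.6
tool_pos: [0.5377, -0.147, 0.0859]
tool_rot: [2.408, 2.013, 0.001]
contact_force: [-0.3, -2.1, 3.3]
opening: 0.0002
grip_force: 1.6
```

```bash
python3 go.py -.101,0,.06;python3 lt.py
```

```text
t 21.6 loc [-0.1007 -0.0009  0.0859] F [-0.3 -2.1  3.3]
turn needed deg (about tool z) -89.99
-.101,0,.06 now-axes cm [-0.02 -0.1   2.59] aligned-axes cm [ 0.09 -0.03  2.59]
scene 140 [[-113, 9, 103], [-112, -4, 95], [-112, 7, 115], [-112, -3, 105], [-112, 3, 93], [-112, -5, 115], [-111, -4, 99], [-111, 6, 107], [-110, 5, 102], [-110, 7, 100], [-108, 6, 101], [-108, 6, 104], [-100, 10, 84], [-99, 12, 88], [-94, 12, 92], [-91, 10, 78], [-89, 5, 77], [-87, 11, 74], [-86, 11, 67], [-85, 9, 74], [-85, 14, 69], [-85, 16, 71], [-84, 18, 72], [-83, 6, 72], [-83, 8, 71], [-83, 19, 76], [-82, 10, 72], [-81, 19, 70], [-80, 2, 71], [-79, 18, 78], [-78, 20, 79], [-78, 5, 69], [-77, 9, 65], [-76, 21, 83], [-76, 8, 66], [-75, 5, 69], [-74, 16, 83], [-74, 14, 61], [-73, 5, 67], [-72, 15, 67], [-72, 14, 59], [-70, 17, 89], [-69, 14, 69], [-67, 18, 61], [-67, 11, 51], [-67, 4, 63], [-67, 15, 65]]
top 68 [[-88, 9, 82], [-86, 8, 76], [-86, 6, 77], [-86, 3, 74], [-86, 14, 69], [-85, 12, 70], [-85, 8, 70], [-84, 6, 73], [-84, 4, 74], [-83, -1, 73], [-83, 2, 78], [-83, 13, 70], [-83, 11, 72], [-82, 8, 72], [-82, 6, 70], [-82, 4, 73], [-81, 1, 70], [-81, -1, 73], [-79, 1, 95], [-78, 12, 92], [-78, 7, 89], [-78, 10, 95], [-78, 5, 91], [-77, 3, 91], [-77, -3, 82], [-77, 0, 90], [-77, -5, 84], [-77, 9, 84], [-77, -8, 84], [-76, 12, 90], [-76, 6, 85], [-76, 4, 84], [-76, 2, 84], [-75, 0, 84], [-75, -2, 90], [-74, -4, 88], [-74, 9, 84], [-74, -7, 85], [-74, 7, 87], [-74, 4, 83], [-74, -9, 88], [-74, -12, 83], [-73, 18, 83], [-73, -17, 81], [-73, 3, 88], [-73, 1, 91], [-72, -5, 84], [-72, -1, 91], [-72, -7, 85], [-72, 10, 87], [-72, -9, 86], [-71, 8, 88], [-71, 5, 85], [-71, -11, 87], [-71, -13, 87], [-71, 4, 90], [-71, 1, 88], [-70, -1, 87], [-70, -4, 85], [-69, -5, 91], [-69, 11, 95], [-69, -7, 94], [-69, 9, 96], [-68, 7, 96], [-68, 5, 97], [-68, 2, 94], [-67, 0, 96], [-67, 17, 99]]
```

{"fn": "send_rows", "kwargs": {"rows": [[0,[0,0,0.3],0],[0,[0,0,0.3],0],[0,[0,0,0.3],0],[0,[0,0,0.3],0],[0,[0,0,0.3],0],[0,[0,0,0],0]]}}

```text
t: 22.45
tool_pos: [0.5365, -0.1458, 0.0692]
tool_rot: [-2.409, -2.014, 0.0]
contact_force: [0.5, 0.5, -0.4]
opening: 0.0
grip_force: 0.0
```

```bash
python3 go.py -.101,0,.06;python3 lt.py|tail -1
```

```text
t 22.45 loc [-0.0997  0.0005  0.0692] F [ 0.5  0.5 -0.4]
turn needed deg (about tool z) -89.99
-.101,0,.06 now-axes cm [-0.13  0.05  0.92] aligned-axes cm [-0.05 -0.13  0.92]
top 51 [[-86, 11, 63], [-85, 7, 69], [-85, 18, 62], [-84, 14, 62], [-83, 12, 64], [-83, 10, 68], [-82, 5, 69], [-78, 12, 93], [-78, 9, 91], [-78, 8, 96], [-77, 6, 98], [-77, 11, 84], [-76, 9, 86], [-76, 4, 85], [-76, 8, 91], [-75, 3, 91], [-75, 0, 86], [-75, -2, 87], [-74, 10, 89], [-74, 7, 85], [-74, 2, 81], [-73, 5, 87], [-73, 19, 84], [-73, 0, 85], [-72, -2, 87], [-72, -5, 83], [-72, -7, 85], [-72, -10, 82], [-72, 10, 90], [-72, 7, 86], [-71, 5, 85], [-71, -11, 86], [-71, 3, 88], [-70, 1, 90], [-70, -1, 89], [-70, 13, 88], [-70, -3, 91], [-69, 11, 90], [-69, -5, 91], [-69, 8, 90], [-69, -8, 91], [-69, -10, 89], [-69, 6, 90], [-68, 4, 91], [-68, 1, 89], [-68, 18, 92], [-68, -1, 88], [-68, 13, 89], [-67, -3, 90], [-67, 17, 97], [-67, 11, 91]]
```

{"fn": "send_rows", "kwargs": {"rows": [[0,[-0.1,0,0.3],0],[0,[0,0,0.3],0],[0,[0,0,0.2],0],[0,[0,0,0.2],0],[0,[0,0,0.2],0],[0,[0,0,0],0]]}}

```text
t: 23.3
tool_pos: [0.5373, -0.1473, 0.0586]
tool_rot: [2.409, 2.014, 0.001]
contact_force: [0.2, 1.2, 4.4]
opening: -0.0001
grip_force: 1.9
```

```bash
python3 go.py -.125,0,.042;python3 lt.py|tail -1
```

```text
t 23.3 loc [-0.1011 -0.0006  0.0586] F [0.2 1.2 4.4]
turn needed deg (about tool z) -89.98
-.125,0,.042 now-axes cm [-2.39 -0.06  1.66] aligned-axes cm [ 0.06 -2.39  1.66]
top 41 [[-82, 13, 60], [-81, 11, 61], [-78, 7, 88], [-78, 10, 92], [-78, 5, 93], [-76, 9, 86], [-76, 6, 83], [-76, 4, 84], [-76, 2, 83], [-75, 0, 86], [-75, -3, 84], [-75, 11, 85], [-74, 9, 84], [-74, 7, 84], [-74, 4, 82], [-73, 2, 83], [-73, 0, 83], [-73, -3, 82], [-72, -5, 83], [-72, 12, 84], [-72, 9, 82], [-72, -6, 88], [-72, -9, 84], [-72, 7, 84], [-71, -11, 85], [-71, 3, 88], [-71, 1, 87], [-70, -1, 90], [-70, -4, 87], [-70, 13, 88], [-70, 10, 86], [-69, -6, 90], [-69, 8, 86], [-69, 6, 87], [-69, 4, 89], [-68, 2, 91], [-68, 18, 92], [-68, 13, 86], [-68, 16, 91], [-68, 0, 91], [-67, 11, 87]]
```

{"fn": "send_rows", "kwargs": {"rows": [[0,[0,0,0.2],0],[0,[0,0,0.2],0],[0,[0,0,0.2],0],[0,[0,0,0.2],0],[0,[0,0,0.2],0],[0,[0,0,0],0]]}}

```text
t: 24.15
tool_pos: [0.5373, -0.1477, 0.0481]
tool_rot: [2.409, 2.014, 0.0]
contact_force: [2.4, -2.4, 2.0]
opening: -0.0
grip_force: 1.5
```

```bash
python3 go.py -.125,0,.042;python3 lt.py
```

```text
t 24.15 loc [-0.1015 -0.0006  0.0481] F [ 2.4 -2.4  2. ]
turn needed deg (about tool z) -89.98
-.125,0,.042 now-axes cm [-2.35 -0.06  0.61] aligned-axes cm [ 0.06 -2.35  0.61]
scene 63 [[-116, -7, 96], [-115, -6, 93], [-115, -24, 98], [-115, -27, 99], [-115, -27, 101], [-114, -12, 98], [-114, 3, 94], [-114, -11, 92], [-114, -24, 94], [-113, 8, 54], [-113, 5, 54], [-113, -13, 98], [-113, 3, 54], [-113, -3, 78], [-113, 8, 77], [-113, -3, 59], [-113, 8, 57], [-113, -11, 94], [-113, -7, 86], [-113, -3, 54], [-113, -4, 70], [-113, -6, 58], [-113, 6, 80], [-113, -1, 54], [-113, -5, 81], [-113, -5, 85], [-112, -4, 73], [-112, 6, 67], [-112, -6, 61], [-112, -3, 60], [-112, 7, 78], [-112, -6, 64], [-112, -3, 83], [-112, 8, 62], [-112, -3, 86], [-111, 5, 68], [-111, 7, 63], [-111, 7, 67], [-111, 8, 71], [-110, 8, 58], [-110, 7, 73], [-110, 7, 76], [-110, 6, 48], [-109, 6, 51], [-109, -12, 67], [-109, 6, 57], [-109, -13, 62], [-108, 7, 51], [-101, 9, 45], [-99, 10, 44], [-99, 10, 48], [-98, 12, 45], [-97, 11, 46], [-95, 9, 45], [-93, 9, 47], [-70, 14, 86], [-70, 11, 89], [-69, 13, 87], [-68, 9, 91], [-68, 6, 85], [-67, 17, 86], [-67, 19, 50], [-67, 22, 53]]
top 37 [[-81, 9, 61], [-80, 14, 59], [-79, 12, 60], [-79, 9, 88], [-77, 6, 79], [-76, 9, 88], [-76, 14, 72], [-76, 11, 68], [-76, 4, 85], [-74, 12, 86], [-74, 9, 82], [-74, 6, 83], [-74, 4, 81], [-73, 2, 85], [-73, 0, 84], [-73, -2, 84], [-72, -5, 83], [-72, 12, 84], [-72, -7, 85], [-72, 9, 85], [-72, 7, 83], [-71, 5, 84], [-71, 3, 86], [-71, 1, 87], [-70, -2, 85], [-70, -4, 86], [-70, 12, 87], [-69, -6, 89], [-69, -9, 85], [-69, 11, 91], [-69, 8, 86], [-69, 6, 86], [-69, 3, 85], [-68, 2, 90], [-68, -1, 87], [-68, 16, 91], [-68, 13, 86]]
```

The lever is down to about 0.9 rad and the bar is behind the lip. I'll back out, lower, and push the lever in from the front.

{"fn": "send_rows", "kwargs": {"rows": [[0,[-2.4,0,0],0],[0,[0,0,1.0],0],[0,[0.5,0,0],0],[0,[0.5,0,0],0],[0,[0.4,0,0],0],[0,[0.4,0,0],0],[0,[0.4,0,0],0],[0,[0.4,0,0],0],[0,[0,0,0],0]]}}

```text
t: 25.38
tool_pos: [0.5375, -0.1446, 0.0383]
tool_rot: [2.409, 2.016, 0.001]
contact_force: [-1.0, 0.5, -0.5]
opening: 0.0001
grip_force: 0.0
```

```bash
python3 go.py -.091,0,.038;python3 lt.py|tail -1
```

```text
t 25.375 loc [-0.0984 -0.0003  0.0383] F [-1.   0.5 -0.5]
turn needed deg (about tool z) -89.95
-.091,0,.038 now-axes cm [ 0.74 -0.03  0.03] aligned-axes cm [0.03 0.74 0.03]
top 18 [[-76, 13, 68], [-75, 11, 82], [-74, 9, 83], [-72, 12, 83], [-72, 9, 80], [-71, 8, 88], [-70, 15, 86], [-70, 13, 88], [-70, 10, 88], [-69, 8, 85], [-69, 6, 88], [-69, 3, 85], [-68, 1, 88], [-68, -2, 85], [-68, 15, 89], [-68, -4, 86], [-68, 13, 88], [-67, 11, 87]]
```

{"fn": "send_rows", "kwargs": {"rows": [[0,[0.2,0,0],0],[0,[0.2,0,0],0],[0,[0.2,0,0],0],[0,[0.1,0,0],0],[0,[0,0,0],0]]}}

```text
t: 26.1
tool_pos: [0.5384, -0.1391, 0.0382]
tool_rot: [2.409, 2.014, -0.001]
contact_force: [-0.9, -5.1, 0.9]
opening: 0.0
grip_force: 0.0
```

{"fn": "send_rows", "kwargs": {"rows": [[0,[0.1,0,0],0],[0,[0.1,0,0],0],[0,[0.1,0,0],0],[0,[0,0,0],0]]}}

```text
t: 26.6
tool_pos: [0.5384, -0.1392, 0.0383]
tool_rot: [2.406, 2.012, -0.008]
contact_force: [-3.3, -16.1, -0.3]
opening: -0.0002
grip_force: 0.0
```

{"fn": "send_rows", "kwargs": {"rows": [[0,[-1,0,0],0],[0,[-4,0,0],0],[0,[-5,0,0],0],[0,[-4,0,-5],0],[0,[0,0,-6],0],[0,[0,6,-6],0],[0,[0,0,0],0]]}}

```text
t: 27.48
tool_pos: [0.5619, -0.2815, 0.1969]
tool_rot: [2.402, 2.01, 0.007]
contact_force: [0.1, 0.3, 0.1]
opening: 0.0001
grip_force: 0.0
```

```bash
python3 go.py -.125,0,.042;python3 lt.py
python3 - <<'E'
from loc import *
i=ctrl.get_image('scene');L=loc(pts(i).reshape(-1,3))
l=L[(abs(L[:,1])<.1)&(L[:,0]>-.06)&(L[:,0]<.06)&(L[:,2]>.09)&(L[:,2]<.12)]
print('lid',len(l),np.polyfit(l[:,0]-.067,l[:,2],1))
save('s5',cv2.resize(i['frame'][200:310,260:370],(600,600),interpolation=cv2.INTER_CUBIC))
E
```

```text
t 27.475 loc [-0.2288 -0.0486  0.1969] F [0.1 0.3 0.1]
turn needed deg (about tool z) -89.93
-.125,0,.042 now-axes cm [10.43 -5.01 15.41] aligned-axes cm [ 4.86 10.38 15.49]
scene 214 [[-80, 1, 86], [-80, -7, 86], [-79, -5, 82], [-79, 6, 90], [-79, 3, 35], [-78, -5, 65], [-78, 11, 35], [-78, 13, 89], [-78, 5, 32], [-78, -12, 64], [-78, 7, 64], [-77, -12, 88], [-77, -1, 65], [-77, 2, 38], [-77, -2, 34], [-77, -4, 68], [-77, -8, 64], [-76, 15, 71], [-76, 3, 68], [-76, 10, 52], [-76, 4, 49], [-76, 11, 66], [-75, -14, 69], [-75, -6, 38], [-75, 6, 54], [-75, 4, 68], [-74, -3, 86], [-74, 1, 67], [-74, 12, 68], [-73, 19, 62], [-73, -1, 83], [-73, 13, 69], [-73, 15, 61], [-72, 18, 67], [-72, 10, 67], [-72, -17, 78], [-72, -8, 87], [-72, -11, 84], [-71, -9, 83], [-71, 13, 86], [-71, 21, 87], [-71, 7, 89], [-71, 4, 82], [-71, 12, 81], [-70, -18, 86], [-70, 15, 87], [-70, -4, 86], [-70, -18, 87], [-69, 16, 87], [-69, -6, 87], [-68, 21, 53], [-68, -6, 95], [-68, 19, 73], [-67, -5, 86]]
top 75 [[-79, 0, 89], [-79, -2, 91], [-79, 12, 90], [-79, -4, 92], [-78, -7, 91], [-78, 7, 87], [-78, -9, 89], 
[... 349 characters left out ...]
 86], [-74, -12, 84], [-74, 5, 85], [-73, 16, 54], [-73, 2, 84], [-73, -1, 80], [-73, 11, 80], [-72, -5, 82], [-72, -2, 87], [-72, 10, 85], [-72, -7, 86], [-72, 18, 77], [-71, 5, 85], [-71, 8, 90], [-71, -11, 85], [-71, -8, 90], [-71, -13, 87], [-71, 3, 90], [-71, 0, 85], [-71, 17, 87], [-70, -15, 91], [-70, -18, 87], [-70, -21, 83], [-70, 15, 89], [-70, -1, 91], [-70, -4, 88], [-70, 13, 88], [-69, -6, 89], [-69, 11, 90], [-69, 8, 85], [-69, -8, 89], [-69, 6, 87], [-69, -10, 88], [-69, 4, 88], [-68, -13, 89], [-68, -15, 88], [-68, -2, 83], [-68, 1, 89], [-68, 18, 89], [-68, 15, 88], [-68, -17, 90], [-68, 13, 86], [-68, -3, 89], [-67, -6, 85], [-67, 10, 85]]
lid 5450 [-0.00736575  0.0997636 ]
```

View pics/s5.png

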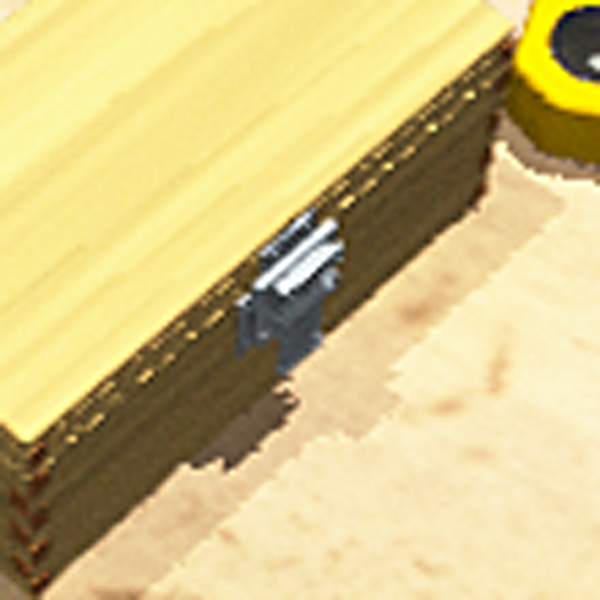

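The lid is drawn down (about 0.007 rad) and the lever hangs at (300,340). I'll check its residual angle more carefully.

Run:
```python
from loc import *
A=[]
for k in range(4):
    i=ctrl.get_image('scene');L=loc(pts(i).reshape(-1,3))
    A.append(L)
A=np.concatenate(A);m=(abs(A[:,1])<.009)&(A[:,0]<-.071)&(A[:,0]>-.09)&(A[:,2]>.028)&(A[:,2]<.075);q=A[m]*1000
for z in range(28,75,4):
    s=q[(q[:,2]>=z)&(q[:,2]<z+4)]
    if len(s):print(z,len(s),np.percentile(s[:,0],[10,50,90]).round(1))
s=q[(q[:,2]>36)&(q[:,2]<56)];print(np.polyfit(s[:,2],s[:,0],1))
f=A[(abs(abs(A[:,1])-.045)<.015)&(abs(A[:,0]+.065)<.008)&(A[:,2]>.028)&(A[:,2]<.06)]*1000
print('wall',len(f),np.polyfit(f[:,2],f[:,0],1),np.median(f[:,0]))
```

```text
28 5 [-77.8 -77.6 -77.6]
32 59 [-78.3 -77.1 -75.7]
36 33 [-77.7 -76.  -75.2]
40 27 [-76.5 -75.9 -75.2]
44 31 [-76.6 -75.9 -75. ]
48 28 [-76.5 -75.8 -75.1]
52 23 [-76.4 -75.7 -75.1]
56 11 [-77.  -76.1 -75.9]
60 13 [-78.3 -77.8 -76.3]
64 86 [-78.1 -76.6 -73.9]
68 23 [-77.3 -75.5 -73.1]
[ 2.70642602e-02 -7.71228521e+01]
wall 751 [ 1.45944009e-04 -6.49940080e+01] -64.9855348022155
```

```bash
python3 -c "
from station import ctrl
print(ctrl.finish_job())"
```

```text
the job is handed in; nothing more can be done
None
```

The job is handed in after about 28 s of the 61 s. The tray was pressed home at both ends with under 30 N, and the lid is drawn down to about 0.007 rad. The bail's bar looked seated on the keeper, the lever hangs within about 0.03 rad of shut, and nothing beside the case was touched; the hand-in call returned no verdict.

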